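Load the wound-care caddy in order of use

TASK

Make up the wound-care caddy in the order of use: first stand the white saline bottle (white cap, pale lavender band, standing loose on the worktop, not one from the tray) in the pocket marked with one dot, and after that stand the brown iodine bottle in the pocket marked with two dots. Lower the bottles in rather than dropping them, so that both end upright on the pocket floors, and leave the white bottle with the dark red band standing where it is.

Things in the scene. Friction and masses are not known exactly. Their poses are not given: they have to be found in the camera images.
- bottle_saline: upright round bottle, white with a white cap and a pale lavender-grey band; 45 mm diameter, 126 mm tall, standing on the worktop, under 0.3 kg. Grip it by the straight body, below 85 mm (the cap above gives no hold). The band is on its front label, which faces roughly the robot. Origin: centre of its underside; z along its axis.
- bottle_iodine: upright round bottle, brown (amber) with a white cap and a dark band; 49 mm diameter, 122 mm tall, standing on the worktop, under 0.3 kg. Grip it by the straight body, below 80 mm (the cap above gives no hold). The band is on its front label, which faces roughly the robot. Origin: centre of its underside; z along its axis.
- bottle_oxy: The bystander: upright round bottle, white with a white cap and a dark red band, a little wider than the saline bottle; 53 mm diameter, 134 mm tall, standing on the worktop, under 0.3 kg. Grip it by the straight body, below 90 mm (the cap above gives no hold). The band is on its front label, which faces roughly the robot. Origin: centre of its underside; z along its axis.
- caddy: White caddy fixed to the worktop, 78 (x) by 226 (y) by 42 mm high; three open pockets 70 mm square, floor 4 mm thick. Blue ledge with white dots along its -x side. Origin: underside, middle of the two-dot pocket. One-dot pocket centre at y = +0.074 m in its frame, two-dot at 0, three-dot at -0.074 (holds a fixed blue pot, top 64 mm above the worktop). Yaw up to 0.4 rad either way.
Things that resemble listed ones, but are neither listed nor needed, are in the scene too. What is shaped like the bottle_saline but green or yellow is not meant.

How it is judged:
On the way, in this order (a step that is already met when the one before it is completed fails the run):
1. the saline bottle stands in the one-dot pocket, let go (x of bottle_saline in the frame of caddy between -0.018 and 0.018 m and y of bottle_saline in the frame of caddy between 0.056 and 0.092 m and z of bottle_saline in the frame of caddy between -0.002 and 0.012 m and angle between bottle_saline's own z axis and vertical below 0.17 rad and contact force between the fingers and bottle_saline below 0.05 N), for 0.2 s.
2. then the iodine bottle stands in the two-dot pocket, let go (x of bottle_iodine in the frame of caddy between -0.018 and 0.018 m and y of bottle_iodine in the frame of caddy between -0.018 and 0.018 m and z of bottle_iodine in the frame of caddy between -0.002 and 0.012 m and angle between bottle_iodine's own z axis and vertical below 0.17 rad and contact force between the fingers and bottle_iodine below 0.05 N), for 0.2 s.
At the end, for the whole second after the job is handed in: Saline bottle in the one-dot pocket, iodine bottle in the two-dot pocket, each within 18 mm of the pocket centre both ways, underside less than 12 mm above the caddy's underside, upright within 10 degrees, released and at rest; the red-banded bottle still stands (all of step 1 and all of step 2 and linear speed of each of bottle_saline, bottle_iodine below 0.02 m/s and angle between bottle_oxy's own z axis and vertical below 0.17 rad); the robot touches nothing.
It fails at once if the red-banded bottle is moved more than 30 mm (distance of bottle_oxy from where it was at the start of the episode above 0.03 m).
It fails at once if a bottle is dropped (falls free faster than 0.9 m/s, about 40 mm) ((contact force between the fingers and bottle_saline below 0.05 N and linear speed of bottle_saline above 0.9 m/s) or (contact force between the fingers and bottle_iodine below 0.05 N and linear speed of bottle_iodine above 0.9 m/s)).
It also fails if it takes over 59 s, if anything falls off the work surface, if the arm or the gripper's body presses on something with over 40 N, if the wrist force passes 120 N, or if a joint passes its speed limit or range.

ROBOT

A 6-joint arm with a two-finger parallel gripper is mounted at the origin on a cart in front of the work surface, level with it; the furniture and walls round the work are solid. World frame = base frame: x ahead of the robot, y to its left, z up, the work surface at z = 0. Lengths are in m, angles in rad, forces in N, time in s.
With the tool pointing down it reaches from about 0.325 to 0.775 m from the base axis. Payload 5.5 kg.
Tool frame: the origin (TCP) lies on the mounting face of the last link; the fingertips stand tip_reach ahead of it and the grasp point (between the pads) lies 163 mm ahead of it (tip_reach is the distance from the TCP to the fingertips, in m); z points along the fingers, y is the line along which they close (so a half turn about z gives the same grasp; the last joint's range is limited). The gripper opens to 88 mm and grips with 3 to 60 N. Pads are 20 mm wide; open, the fingers measure 115 mm over their backs; the gripper's body (75 mm by 178 mm) begins 61 mm behind the grasp point.
Start: joints at [-1.338, 0.091, 1.231, -0, 1.82, -0.057], TCP at [0.171, -0.575, 0.405] pointing down, gripper open.
Joint ranges: [-2.87, 2.87], [-0.86, 2.18], [0.17, 2.46], [-1.51, 4.65], [0.06, 2.69], [-2.65, 2.65]. Speed limits (rad/s): [2.57, 2.57, 3.01, 3.14, 3.14, 3.14].

INTERFACE

Orientations are given as a unit quaternion [x, y, z, w].
In Python, from rig import get_obs, grab_frame, sign_off, tip_reach gives the robot as it stands.
- The arm moves only by the shell command python3 -m inch 'ROWS'. ROWS is JSON, a list of rows, each a list of 5 numbers: the shift along the tool's x, y, z in m, then the turn about the tool's z in degrees, then the finger opening in m, from 0 to 0.0878. A call has 1 to 10 rows; each row is the pose to reach, as a shift and turn from the pose commanded when the call began, along the tool's axes at that moment; what a row does not reach only later rows make up. A row lasts 1/12 s, in which the tool goes at most 41.7 mm and 7.16 degrees, less where a joint would pass 70% of its speed; a pose out of reach is approached as far as the arm can. A call with a gripper value outside its range is refused whole. The fingers move at their own pace and stop on an object; the grip force is fixed at half the most. Time passes only in rows, so rows that repeat a pose let the fingers close. It gives the time, the measured TCP pose, the force, the opening and the grip force at its end, in the units of the state.
- get_obs(): the state, without advancing time (a new reading comes with each control period).
- grab_frame(name): name is "side" or "top"; returns a dict with "color" (400x640x3 uint8, red, green, blue), "intrinsics" (3x3 intrinsics, pixels), "view" (4x4, takes a point from world to camera coordinates). Camera axes: x right, y down, z forward; pixel columns grow to the right and rows downward; lengths in m; the calibration is good to about 2 mm. A picture is of the moment at which its call begins. There is no depth.
- sign_off(): hands the job in; it is judged then, once.
The state is a dict: "time_s": time; "joint_pos": joint angles; "dq": joint speeds; "effort": joint torques, N m; "eef_pos": TCP position; "orientation": TCP orientation; "contact_force": force on the tool from outside, world axes, zero at the start; "moment": the same for the moment, N m; "finger_gap": finger opening in m; "grip_force": force on a finger pad.
Only numpy, scipy, OpenCV 4.12 (cv2) and the standard library are available. Lean on these libraries where they do the work, as an engineer would, in place of code of your own. Each camera call takes 0.05 s, during which the arm holds its last target. There are 200 camera calls.

## Working session

There is one attempt and no reset: what is moved stays moved. The work goes in short steps, Python scripts to look and compute and a shell command to move; the robot and the scene stay as the last step left them, time stands still between calls to the robot, and variables do not carry over. Pictures are saved under pics/ and viewed, at most 10 in all, crops included, and the job is handed in when it is done.

```bash
mkdir -p pics; python3 - <<'E'
from rig import *
import cv2,numpy as np
for n in("side","top"):
    f=grab_frame(n);cv2.imwrite(f"pics/{n}0.png",f["color"][:,:,::-1]);print(n,f["intrinsics"].tolist(),np.round(f["view"],4).tolist())
o=get_obs();print(o,tip_reach if not callable(tip_reach) else tip_reach())
E
```

```text
side [[519.9698882900785, 0.0, 317.282572159226], [0.0, 519.9698882900785, 194.86347025027936], [0.0, 0.0, 1.0]] [[-0.4977, 0.8673, 0.0046, 0.1443], [0.7168, 0.4143, -0.5608, -0.3263], [-0.4883, -0.2758, -0.8279, 1.2952], [0.0, 0.0, 0.0, 1.0]]
top [[445.7950617040665, 0.0, 321.6710111526725], [0.0, 445.7950617040665, 201.24456684134327], [0.0, 0.0, 1.0]] [[-0.0296, -0.9996, -0.0046, 0.1173], [-0.9885, 0.03, -0.1479, 0.4418], [0.148, 0.0002, -0.989, 0.9203], [0.0, 0.0, 0.0, 1.0]]
{'time_s': 0.1, 'joint_pos': array([-1.33767393e+00,  9.17643070e-02,  1.23175811e+00, -1.35053749e-05,
        1.81977045e+00, -5.67283098e-02]), 'dq': array([-7.42084402e-04, -1.81321399e-03, -2.01486520e-03,  2.91319085e-05,
       -6.40478085e-04, -1.88750774e-04]), 'effort': array([ 2.34744977e-03, -4.47859883e+01, -4.07568598e+01,  6.99788961e-02,
        2.84655963e-02, -1.07365393e-04]), 'eef_pos': array([ 0.17147755, -0.57502904,  0.40363536]), 'orientation': array([ 9.89516571e-01,  1.44416871e-01, -8.14002117e-05, -8.46226341e-04]), 'contact_force': array([ 0.74303432,  0.12216751, -0.41865632]), 'moment': array([ 0.01869323, -0.0275129 ,  0.00732051]), 'grip_force': 0.0, 'finger_gap': 0.08769193035530387} 0.182
```

View pics/side0.png

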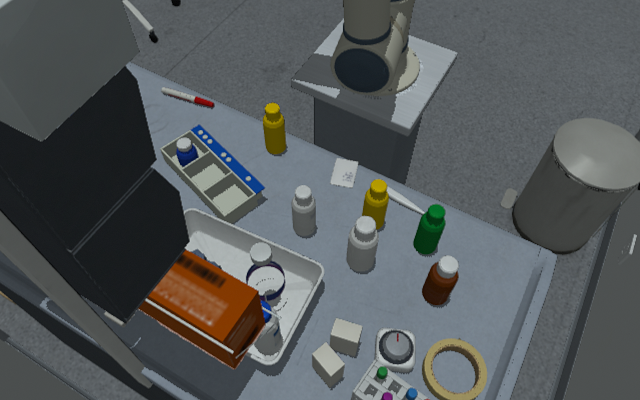

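View pics/top0.png

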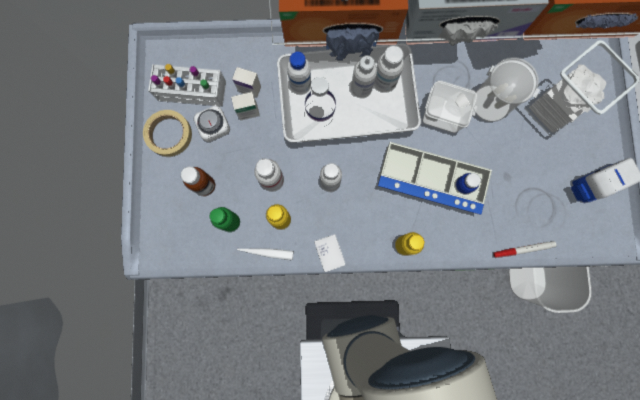

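Side: the caddy is at about (212,172), with the one-dot pocket at its right end (235,195). Loose white bottles are at (303,210) and (362,245), and the iodine is at (440,280). Top: white bottles at (330,176) and (267,172), brown at (195,180), caddy at (435,178) with the one-dot end at left (397,165) and the pot at right.

Could be taken for the saline bottle: white (330,176), white (267,172), tray bottles (366,70), (390,65), (298,68), (320,100), yellow (277,215), (411,243) and green (223,218). The choice is between the two loose whites, so I'll check a close crop.

```bash
python3 - <<'E'
import cv2,numpy as np
t=cv2.imread("pics/top0.png");s=cv2.imread("pics/side0.png")
a=cv2.resize(t[140:215,170:360],(760,300),interpolation=cv2.INTER_CUBIC)
b=cv2.resize(s[170:300,280:470],(438,300),interpolation=cv2.INTER_CUBIC)
im=np.zeros((600,760,3),np.uint8);im[:300]=a;im[300:,:438]=b
cv2.imwrite("pics/crop1.png",im)
c=cv2.resize(t[130:220,370:500],(780,540),interpolation=cv2.INTER_CUBIC);cv2.imwrite("pics/crop2.png",c)
E
```

```text
(no output)
```

View pics/crop1.png

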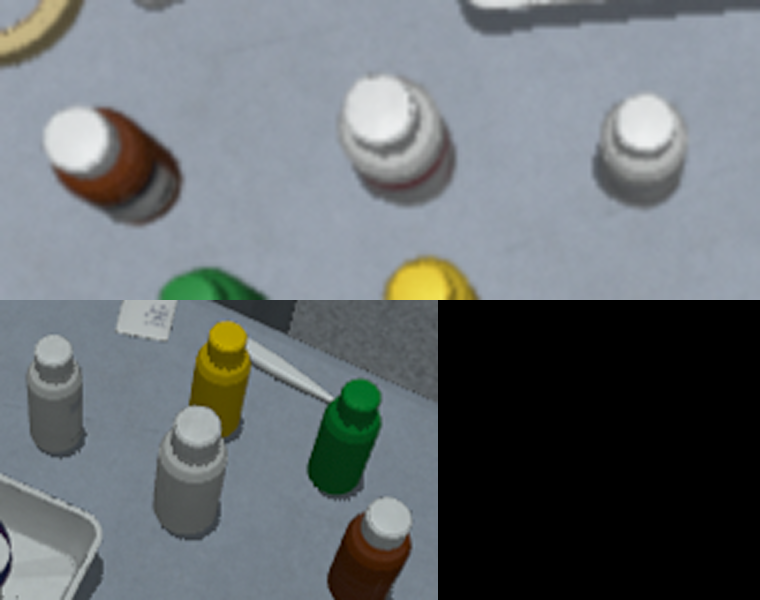

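View pics/crop2.png

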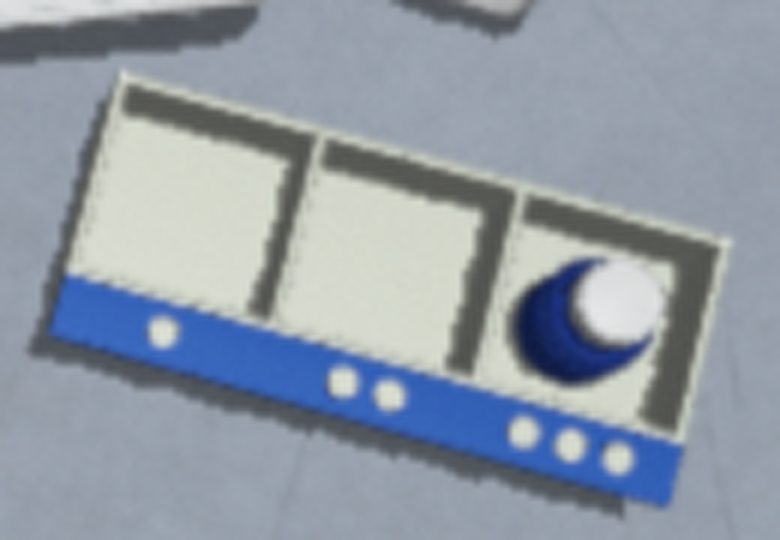

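The red band shows at crop (415,180), so (267,172) in the top view is the oxy bottle. The unbanded-looking (330,176) is the saline, with its pale band at the front and a narrower body. The dots put the one-dot pocket at the left, and its rim corners are sharp.

```bash
cat > h.py <<'E'
import cv2,numpy as np
from rig import *
from scipy.spatial.transform import Rotation as R
def cam(n): 
    f=grab_frame(n); return f["color"],f["intrinsics"],np.array(f["view"])
def ray(K,V,p,z):
    d=V[:3,:3].T@np.linalg.inv(K)@np.array([p[0],p[1],1.]); c=-V[:3,:3].T@V[:3,3]
    return (c+d*(z-c[2])/d[2])
def tri(KV,ps):
    P=[k@v[:3] for k,v in KV]
    x=cv2.triangulatePoints(P[0],P[1],np.float64(ps[0]),np.float64(ps[1])); return (x[:3]/x[3]).ravel()
def shift(target,yaw=None,q=None):
    "tool-frame shift to bring the TCP to target"
    o=get_obs(); return R.from_quat(o["orientation"]).inv().apply(np.array(target)-o["eef_pos"])
E
python3 - <<'E'
from h import *
t,Kt,Vt=cam("top");s,Ks,Vs=cam("side")
def caps(im,rois):
    hsv=cv2.cvtColor(im,cv2.COLOR_RGB2HSV);out=[]
    for (u,v,r,thr) in rois:
        m=np.zeros(im.shape[:2],np.uint8);m[v-r:v+r,u-r:u+r]=((hsv[v-r:v+r,u-r:u+r,2]>thr)&(hsv[v-r:v+r,u-r:u+r,1]<40))
        n,l,st,c=cv2.connectedComponentsWithStats(m);i=1+np.argmax(st[1:,4]);out.append(c[i]);print((u,v),st[i],np.round(c[i],1),hsv[v,u])
    return out
a=caps(t,[(331,170,12,215),(190,175,12,215),(265,167,13,215)])
b=caps(s,[(303,190,14,190),(448,265,14,190),(365,225,14,190)])
for n,p,q,h in zip(("sal","iod","oxy"),a,b,(.126,.122,.134)):
    print(n,"top",ray(Kt,Vt,p,h).round(4),"side",ray(Ks,Vs,q,h).round(4),"tri",tri([(Kt,Vt),(Ks,Vs)],(p,q)).round(4))
print("green,yellow",ray(Kt,Vt,(221,214),.126).round(3),ray(Kt,Vt,(276,211),.126).round(3))
C=np.array([ray(Kt,Vt,p,.042) for p in [(390.5,142),(491.3,170),(483.7,203.3),(381.2,176.3)]]);print(C.round(4))
print("sizes",np.linalg.norm(C-np.roll(C,-1,0),axis=1).round(4),"centre",C.mean(0).round(4))
ay=(C[0]-C[1])+(C[3]-C[2]);ay/=np.linalg.norm(ay);ax=np.array([ay[1],-ay[0],0]);print("yaw",np.arctan2(ax[1],ax[0]))
for k in (1,0): print("pocket",k,(C.mean(0)+.074*k*ay).round(4))
print("tool axes\n",R.from_quat(get_obs()["orientation"]).as_matrix().round(3))
E
```

```text
(331, 170) [325 164  13  13 127] [331.1 170.3] [100   3 230]
(190, 175) [182 168  14  14 153] [188.5 174.1] [105   2 229]
(265, 167) [258 160  14  15 174] [264.4 166.9] [ 90   3 226]Traceback (most recent call last):
  File "<stdin>", line 10, in <module>
  File "<stdin>", line 7, in caps
    return _wrapfunc(a, 'argmax', axis=axis, out=out, **kwds)
    return bound(*args, **kwds)
ValueError: attempt to get argmax of an empty sequence
```

```bash
cat > m.py <<'E'
from h import *
def caps(im,rois,frac):
    hsv=cv2.cvtColor(im,cv2.COLOR_RGB2HSV);out=[]
    for (u,v,r) in rois:
        m=np.zeros(im.shape[:2],np.uint8);w=hsv[v-r:v+r,u-r:u+r];thr=frac*np.percentile(w[...,2],98)
        m[v-r:v+r,u-r:u+r]=(w[...,2]>thr)&(w[...,1]<40)
        n,l,st,c=cv2.connectedComponentsWithStats(m);i=1+np.argmax(st[1:,4]);out.append(c[i]);print((u,v),int(thr),st[i],np.round(c[i],1))
    return out
E
python3 - <<'E'
from m import *
t,Kt,Vt=cam("top");s,Ks,Vs=cam("side")
a=caps(t,[(331,170,12),(190,175,12),(265,167,13)],.94)
b=caps(s,[(303,190,12),(448,265,13),(365,225,12)],.94)
for n,p,q,h in zip(("sal","iod","oxy"),a,b,(.126,.122,.134)):
    print(n,"top",ray(Kt,Vt,p,h).round(4),"side",ray(Ks,Vs,q,h).round(4),"tri",tri([(Kt,Vt),(Ks,Vs)],(p,q)).round(4))
print("green,yellow",ray(Kt,Vt,(221,214),.126).round(3),ray(Kt,Vt,(276,211),.126).round(3))
C=np.array([ray(Kt,Vt,p,.042) for p in [(390.5,142),(491.3,170),(483.7,203.3),(381.2,176.3)]]);print(C.round(4))
print("sizes",np.linalg.norm(C-np.roll(C,-1,0),axis=1).round(4),"centre",C.mean(0).round(4))
ay=(C[0]-C[1])+(C[3]-C[2]);ay/=np.linalg.norm(ay);ax=np.array([ay[1],-ay[0],0]);print("yaw",np.arctan2(ax[1],ax[0]))
for k in (1,0): print("pocket",k,(C.mean(0)+.074*k*ay).round(4))
print("tool axes\n",R.from_quat(get_obs()["orientation"]).as_matrix().round(3))
E
```

```text
(331, 170) 220 [326 165  12  12 115] [331.2 170.4]
(190, 175) 219 [183 168  13  14 140] [188.8 174.2]
(265, 167) 220 [258 161  14  14 132] [265.  167.9]
(303, 190) 172 [296 186  14  11 123] [302.6 191. ]
(448, 265) 177 [441 256  17  15 193] [448.5 263.4]
(365, 225) 173 [357 217  18  15 194] [365.7 223.9]
sal top [0.4913 0.0837 0.126 ] side [0.4943 0.0865 0.126 ] tri [0.492  0.0843 0.1216]
iod top [0.4931 0.3624 0.122 ] side [0.4961 0.3653 0.122 ] tri [0.4938 0.3647 0.1174]
oxy top [0.4984 0.2115 0.134 ] side [0.5036 0.2162 0.134 ] tri [0.4997 0.2137 0.1264]
green,yellow [0.412 0.298 0.126] [0.415 0.192 0.126]
[[ 0.5686 -0.0484  0.042 ]
 [ 0.5003 -0.2603  0.042 ]
 [ 0.429  -0.2381  0.042 ]
 [ 0.4937 -0.0246  0.042 ]]
sizes [0.2227 0.0747 0.2231 0.0785] centre [ 0.4979 -0.1429  0.042 ]
yaw -0.3031055765513564
pocket 1 [ 0.52   -0.0722  0.042 ]
pocket 0 [ 0.4979 -0.1429  0.042 ]
tool axes
 [[ 0.958  0.286 -0.   ]
 [ 0.286 -0.958  0.001]
 [ 0.    -0.001 -1.   ]]
```

Chosen saline at about (0.492, 0.084) and iodine at (0.494, 0.364). The tri and top heights agree within 5 mm, and the rim is 223 x 77 against the true 226 x 78. The caddy yaw is -0.30, so I'll close along caddy x throughout (turn -56°).

```bash
python3 -m inch '[[0.248,-0.27,0,-56,0.0878],[0.248,-0.27,0,-56,0.0878],[0.248,-0.27,0,-56,0.0878],[0.248,-0.27,0,-56,0.0878],[0.248,-0.27,0,-56,0.0878],[0.248,-0.27,0,-56,0.0878],[0.248,-0.27,0,-56,0.0878],[0.248,-0.27,0,-56,0.0878],[0.248,-0.27,0,-56,0.0878],[0.248,-0.27,0,-56,0.0878]]'
python3 - <<'E'
from h import *
print(R.from_quat(get_obs()["orientation"]).as_matrix().round(3), shift((.492,.0845,.34)).round(4),get_obs()["joint_pos"].round(2))
E
```

```text
time_s: 1.13
eef_pos: [0.3335, -0.2411, 0.4053]
orientation: [0.804, 0.595, 0.001, 0.0]
contact_force: [0.8, -0.3, -0.1]
finger_gap: 0.0878
grip_force: 0.0
[[ 0.293  0.956  0.002]
 [ 0.956 -0.293  0.001]
 [ 0.001  0.002 -1.   ]] [0.3577 0.0561 0.066 ] [-0.71 -0.42  1.69  0.    1.87 -0.41]
```

```bash
python3 -m inch '[[0.358,0.056,0.03,0,0.0878],[0.358,0.056,0.03,0,0.0878],[0.358,0.056,0.03,0,0.0878],[0.358,0.056,0.03,0,0.0878],[0.358,0.056,0.03,0,0.0878],[0.358,0.056,0.03,0,0.0878],[0.358,0.056,0.03,0,0.0878],[0.358,0.056,0.03,0,0.0878],[0.358,0.056,0.03,0,0.0878],[0.358,0.056,0.03,0,0.0878]]'
python3 -m inch '[[0,0,0,0,0.0878],[0,0,0,0,0.0878],[0,0,0,0,0.0878],[0,0,0,0,0.0878]]'
python3 - <<'E'
from h import *
print(R.from_quat(get_obs()["orientation"]).as_matrix().round(3), shift((.492,.0845,.231)).round(4),get_obs()["joint_pos"].round(2))
E
```

```text
time_s: 1.97
eef_pos: [0.4938, 0.0832, 0.3729]
orientation: [0.805, 0.594, -0.0, -0.001]
contact_force: [-0.6, -0.6, -0.3]
finger_gap: 0.0874
grip_force: 0.0
time_s: 2.3
eef_pos: [0.4922, 0.0782, 0.3751]
orientation: [0.807, 0.591, 0.0, 0.0]
contact_force: [0.4, -0.2, 0.4]
finger_gap: 0.0878
grip_force: 0.0
[[ 0.301  0.954  0.001]
 [ 0.954 -0.301 -0.   ]
 [ 0.     0.001 -1.   ]] [ 0.006  -0.0022  0.1441] [ 0.09 -0.19  1.55 -0.    1.78  0.4 ]
```

```bash
python3 -m inch '[[0.006,-0.002,0,0,0.0878],[0.006,-0.002,0.03,0,0.0878],[0.006,-0.002,0.06,0,0.0878],[0.006,-0.002,0.09,0,0.0878],[0.006,-0.002,0.115,0,0.0878],[0.006,-0.002,0.132,0,0.0878],[0.006,-0.002,0.144,0,0.0878],[0.006,-0.002,0.144,0,0.0878],[0.006,-0.002,0.144,0,0.0878]]'
python3 -m inch '[[0,0,0,0,0.04],[0,0,0,0,0.03],[0,0,0,0,0.03],[0,0,0,0,0.03],[0,0,0,0,0.03],[0,0,0,0,0.03],[0,0,0,0,0.03],[0,0,0,0,0.03]]'
python3 -m inch '[[0,0,-0.02,0,0.03],[0,0,-0.05,0,0.03],[0,0,-0.09,0,0.03],[0,0,-0.13,0,0.03],[0,0,-0.13,0,0.03],[0,0,-0.13,0,0.03],[0,0,-0.13,0,0.03]]'
python3 - <<'E'
from h import *
print(shift((.52,-.0722,.37)).round(4))
for n in("top","side"):cv2.imwrite(f"pics/{n}1.png",cam(n)[0][:,:,::-1])
E
```

```text
time_s: 3.05
eef_pos: [0.4923, 0.0857, 0.2309]
orientation: [0.806, 0.592, -0.0, -0.0]
contact_force: [-0.1, -0.1, 0.3]
finger_gap: 0.0881
grip_force: 0.0
time_s: 3.72
eef_pos: [0.4923, 0.0858, 0.2308]
orientation: [0.806, 0.592, 0.0, 0.0]
contact_force: [-0.8, 0.7, 1.6]
finger_gap: 0.0447
grip_force: 30.0
time_s: 4.3
eef_pos: [0.4923, 0.0858, 0.3598]
orientation: [0.806, 0.592, -0.0, -0.0]
contact_force: [0.3, 0.1, -1.6]
finger_gap: 0.0447
grip_force: 30.0
[-0.1425  0.0737 -0.0102]
```

View pics/side1.png

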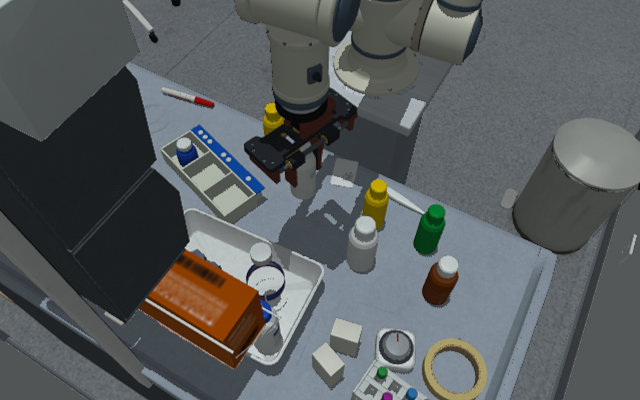

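The saline is held upright at side (305,182) and the other bottles are untouched. Next: carry it to the one-dot pocket.

```bash
python3 -m inch '[[-0.035,0.018,0,0,0.03],[-0.07,0.036,0,0,0.03],[-0.105,0.054,0,0,0.03],[-0.13,0.067,0,0,0.03],[-0.1425,0.0737,0,0,0.03],[-0.1425,0.0737,0,0,0.03],[-0.1425,0.0737,0,0,0.03],[-0.1425,0.0737,0,0,0.03],[-0.1425,0.0737,0,0,0.03]]'
python3 - <<'E'
from h import *
print(shift((.52,-.0722,.24)).round(4))
f=cam("top")[0];g=cam("side")[0]
im=np.vstack([cv2.resize(f[120:230,330:510],(590,300))[:,:,::-1],cv2.resize(g[90:240,140:300],(590,300))[:,:,::-1]])
cv2.imwrite("pics/c3.png",im)
E
```

```text
time_s: 5.15
eef_pos: [0.5199, -0.0711, 0.36]
orientation: [0.806, 0.593, -0.0, -0.001]
contact_force: [-0.2, -0.0, -1.3]
finger_gap: 0.0446
grip_force: 30.0
[-0.001   0.0005  0.12  ]
```

View pics/c3.png

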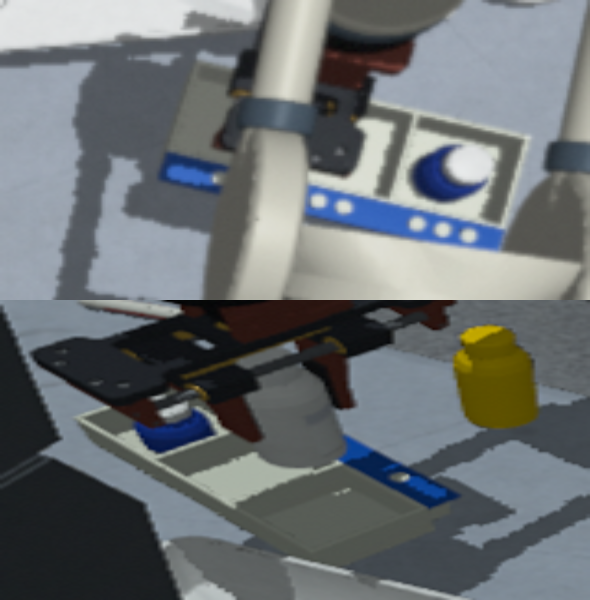

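The bottle hangs over the one-dot pocket, offset upward in the view as expected from its height. Next: lower it.

```bash
python3 -m inch '[[-0.001,0,0.02,0,0.03],[-0.001,0,0.045,0,0.03],[-0.001,0,0.07,0,0.03],[-0.001,0,0.09,0,0.03],[-0.001,0,0.105,0,0.03],[-0.001,0,0.115,0,0.03],[-0.001,0,0.12,0,0.03],[-0.001,0,0.12,0,0.03],[-0.001,0,0.12,0,0.03]]'
python3 -m inch '[[0,0,0.002,0,0.03],[0,0,0.0035,0,0.03],[0,0,0.0045,0,0.03],[0,0,0.0045,0,0.03],[0,0,0.0045,0,0.03]]'
```

```text
time_s: 6.0
eef_pos: [0.52, -0.0729, 0.2415]
orientation: [0.806, 0.592, 0.0, 0.0]
contact_force: [-0.3, 0.7, -0.8]
finger_gap: 0.0445
grip_force: 30.0
time_s: 6.42
eef_pos: [0.5198, -0.0732, 0.2363]
orientation: [0.806, 0.592, 0.0, 0.0]
contact_force: [0.7, -0.0, -1.1]
finger_gap: 0.0443
grip_force: 30.0
```

```bash
python3 -m inch '[[0,0,0.001,0,0.03],[0,0,0.0015,0,0.03],[0,0,0.0015,0,0.03],[0,0,0.0015,0,0.05],[0,0,0.0015,0,0.06],[0,0,0.0015,0,0.08],[0,0,0.0015,0,0.0878],[0,0,0.0015,0,0.0878],[0,0,0.0015,0,0.0878]]'
python3 -m inch '[[0,0,-0.03,0,0.0878],[0,0,-0.07,0,0.0878],[0,0,-0.11,0,0.0878],[0,0,-0.15,0,0.0878],[0,0,-0.165,0,0.0878],[0,0,-0.165,0,0.0878],[0,0,-0.165,0,0.0878]]'
python3 - <<'E'
from h import *
print(shift((.494,.3640,.40)).round(4))
E
```

```text
time_s: 7.17
eef_pos: [0.5198, -0.0731, 0.2347]
orientation: [0.806, 0.592, 0.0, 0.0]
contact_force: [0.6, 1.2, -0.1]
finger_gap: 0.0798
grip_force: 0.0
time_s: 7.75
eef_pos: [0.5198, -0.0731, 0.4006]
orientation: [0.806, 0.592, 0.001, 0.001]
contact_force: [-0.6, -0.2, -1.1]
finger_gap: 0.0875
grip_force: 0.0
[ 4.094e-01 -1.553e-01  3.000e-04]
```

Move over to the iodine, tips at 0.22, above everything. Then look at the placed saline with the arm clear.

```bash
python3 -m inch '[[0.037,-0.014,0,0,0.0878],[0.075,-0.028,0,0,0.0878],[0.112,-0.042,0,0,0.0878],[0.149,-0.056,0,0,0.0878],[0.186,-0.07,0,0,0.0878],[0.223,-0.085,0,0,0.0878],[0.26,-0.1,0,0,0.0878],[0.297,-0.114,0,0,0.0878],[0.334,-0.128,0,0,0.0878],[0.371,-0.142,0,0,0.0878]]'
python3 -m inch '[[0.025,-0.009,0,0,0.0878],[0.038,-0.0135,0.02,0,0.0878],[0.038,-0.0135,0.03,0,0.0878],[0.038,-0.0135,0.03,0,0.0878],[0.038,-0.0135,0.03,0,0.0878],[0.038,-0.0135,0.03,0,0.0878]]'
python3 - <<'E'
from m import *
print("to iodine",shift((.494,.3640,.231)).round(4))
t,Kt,Vt=cam("top");s,Ks,Vs=cam("side")
im=np.vstack([cv2.resize(t[120:230,330:510],(590,300))[:,:,::-1],cv2.resize(s[90:240,140:300],(590,300))[:,:,::-1]])
cv2.imwrite("pics/c4.png",im)
E
```

```text
time_s: 8.58
eef_pos: [0.4945, 0.3253, 0.3966]
orientation: [0.806, 0.592, -0.002, -0.0]
contact_force: [0.4, 0.2, 0.9]
finger_gap: 0.0879
grip_force: 0.0
time_s: 9.08
eef_pos: [0.494, 0.3624, 0.3696]
orientation: [0.806, 0.591, -0.0, 0.0]
contact_force: [0.1, -0.2, -0.3]
finger_gap: 0.0882
grip_force: 0.0
to iodine [ 0.0017 -0.0004  0.1386]
```

View pics/c4.png

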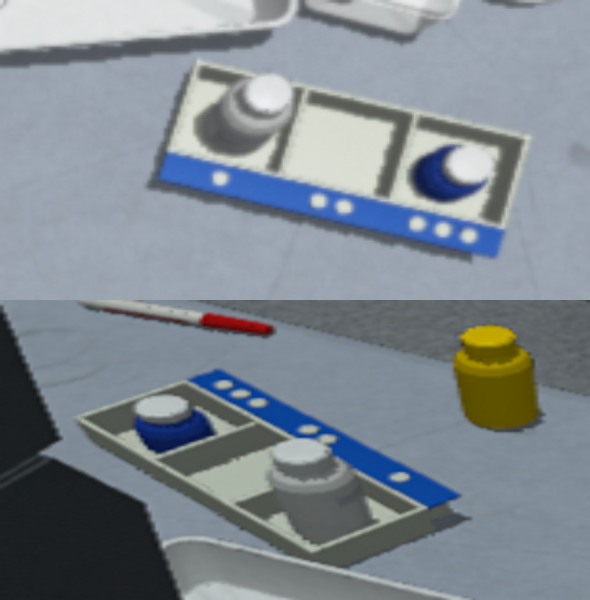

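The saline stands upright in the one-dot pocket: cap at top crop (270,93), side crop (302,455). Next: descend on the iodine.

```bash
python3 -m inch '[[0.0015,0,0.02,0,0.0878],[0.0015,0,0.05,0,0.0878],[0.0015,0,0.08,0,0.0878],[0.0015,0,0.108,0,0.0878],[0.0015,0,0.127,0,0.0878],[0.0015,0,0.1385,0,0.0878],[0.0015,0,0.1385,0,0.0878],[0.0015,0,0.1385,0,0.0878]]'
python3 -m inch '[[0,0,0,0,0.04],[0,0,0,0,0.03],[0,0,0,0,0.03],[0,0,0,0,0.03],[0,0,0,0,0.03],[0,0,0,0,0.03],[0,0,0,0,0.03],[0,0,0,0,0.03]]'
python3 -m inch '[[0,0,-0.02,0,0.03],[0,0,-0.05,0,0.03],[0,0,-0.09,0,0.03],[0,0,-0.13,0,0.03],[0,0,-0.17,0,0.03],[0,0,-0.17,0,0.03],[0,0,-0.17,0,0.03],[0,0,-0.17,0,0.03]]'
python3 - <<'E'
from m import *
t,Kt,Vt=cam("top")
c=caps(t,[(412,154,11)],.94)[0];p=ray(Kt,Vt,c,.130)
print(p.round(4),"err",(p[:2]-[.52,-.0722]).round(4),"to pocket0",shift((.4979,-.1429,.40)).round(4))
E
```

```text
time_s: 9.85
eef_pos: [0.4944, 0.3647, 0.2321]
orientation: [0.806, 0.592, 0.0, 0.0]
contact_force: [-0.3, 0.6, 0.6]
finger_gap: 0.088
grip_force: 0.0
time_s: 10.52
eef_pos: [0.494, 0.3651, 0.2313]
orientation: [0.806, 0.592, 0.0, -0.0]
contact_force: [-1.5, 0.8, 0.6]
finger_gap: 0.0484
grip_force: 30.0
time_s: 11.18
eef_pos: [0.4941, 0.3651, 0.3999]
orientation: [0.806, 0.592, -0.001, -0.0]
contact_force: [-0.3, -0.0, -2.2]
finger_gap: 0.0489
grip_force: 30.0
(412, 154) 221 [406 148  12  12 111] [411.7 153.8]
[ 0.5186 -0.074   0.13  ] err [-0.0014 -0.0018] to pocket0 [-4.836e-01  1.555e-01 -4.000e-04]
```

The iodine is gripped (gap 49 mm), and the saline is within 2.5 mm of its pocket centre. Carry it at base height 0.169, which clears the 0.134 oxy.

```bash
python3 -m inch '[[-0.02,0.006,0,0,0.03],[-0.052,0.0165,0,0,0.03],[-0.087,0.028,0,0,0.03],[-0.122,0.039,0,0,0.03],[-0.157,0.05,0,0,0.03],[-0.192,0.0615,0,0,0.03],[-0.227,0.073,0,0,0.03],[-0.262,0.084,0,0,0.03],[-0.297,0.0955,0,0,0.03],[-0.33,0.106,0,0,0.03]]'
python3 -m inch '[[-0.035,0.0115,0,0,0.03],[-0.07,0.0225,0,0,0.03],[-0.105,0.0335,0,0,0.03],[-0.13,0.042,0,0,0.03],[-0.146,0.047,0,0,0.03],[-0.1535,0.0495,0,0,0.03],[-0.1535,0.0495,0,0,0.03],[-0.1535,0.0495,0,0,0.03],[-0.1535,0.0495,0,0,0.03]]'
python3 - <<'E'
from h import *
print(shift((.4979,-.1429,.24)).round(4))
E
```

```text
time_s: 12.07
eef_pos: [0.4962, 0.0166, 0.3983]
orientation: [0.806, 0.592, -0.002, -0.001]
contact_force: [1.4, -0.5, -1.5]
finger_gap: 0.0489
grip_force: 30.0
time_s: 12.82
eef_pos: [0.498, -0.1418, 0.4004]
orientation: [0.806, 0.593, -0.0, -0.001]
contact_force: [-0.2, -0.0, -1.2]
finger_gap: 0.0488
grip_force: 30.0
[-0.0012  0.0004  0.1604]
```

```bash
python3 -m inch '[[-0.001,0,0.02,0,0.03],[-0.001,0,0.045,0,0.03],[-0.001,0,0.075,0,0.03],[-0.001,0,0.1,0,0.03],[-0.001,0,0.125,0,0.03],[-0.001,0,0.145,0,0.03],[-0.001,0,0.155,0,0.03],[-0.001,0,0.16,0,0.03],[-0.001,0,0.16,0,0.03],[-0.001,0,0.16,0,0.03]]'
python3 -m inch '[[0,0,0.002,0,0.03],[0,0,0.0035,0,0.03],[0,0,0.0045,0,0.03],[0,0,0.0045,0,0.03],[0,0,0.0045,0,0.03]]'
```

```text
time_s: 13.65
eef_pos: [0.498, -0.1434, 0.2424]
orientation: [0.806, 0.592, 0.0, 0.001]
contact_force: [0.2, -1.0, -1.2]
finger_gap: 0.0484
grip_force: 30.0
time_s: 14.07
eef_pos: [0.4976, -0.1439, 0.2368]
orientation: [0.806, 0.592, 0.0, 0.0]
contact_force: [-0.9, 0.9, -1.5]
finger_gap: 0.049
grip_force: 30.0
```

```bash
python3 -m inch '[[0,0,0.001,0,0.03],[0,0,0.0015,0,0.03],[0,0,0.0015,0,0.03],[0,0,0.0015,0,0.05],[0,0,0.0015,0,0.06],[0,0,0.0015,0,0.08],[0,0,0.0015,0,0.0878],[0,0,0.0015,0,0.0878],[0,0,0.0015,0,0.0878]]'
python3 -m inch '[[0,0,-0.03,0,0.0878],[0,0,-0.07,0,0.0878],[0,0,-0.11,0,0.0878],[0,0,-0.15,0,0.0878],[0,0,-0.165,0,0.0878],[0,0,-0.165,0,0.0878],[0,0,-0.165,0,0.0878]]'
python3 -m inch '[[0.035,0,0,0,0.0878],[0.07,0,0,0,0.0878],[0.105,0,0,0,0.0878],[0.14,0,0,0,0.0878],[0.175,0,0,0,0.0878],[0.21,0,0,0,0.0878],[0.235,0,0,0,0.0878],[0.25,0,0,0,0.0878],[0.25,0,0,0,0.0878],[0.25,0,0,0,0.0878]]'
python3 - <<'E'
from m import *
t,Kt,Vt=cam("top");s,Ks,Vs=cam("side")
im=np.vstack([cv2.resize(t[120:230,240:510],(736,300))[:,:,::-1],cv2.resize(s[90:290,140:480],(736,300))[:,:,::-1]])
cv2.imwrite("pics/c5.png",im)
for p,h,q in(((412,154),.130,(.52,-.0722)),((447,165),.126,(.4979,-.1429))):
    c=caps(t,[(*p,11)],.94)[0];x=ray(Kt,Vt,c,h);print(x.round(4),(x[:2]-q).round(4))
E
```

```text
time_s: 14.82
eef_pos: [0.4976, -0.1437, 0.2352]
orientation: [0.806, 0.592, 0.0, 0.0]
contact_force: [0.5, 0.6, 0.5]
finger_gap: 0.0798
grip_force: 0.0
time_s: 15.4
eef_pos: [0.4977, -0.1438, 0.4011]
orientation: [0.806, 0.592, 0.001, 0.001]
contact_force: [-0.0, 0.5, -1.3]
finger_gap: 0.0881
grip_force: 0.0
time_s: 16.23
eef_pos: [0.5724, 0.0948, 0.3984]
orientation: [0.806, 0.592, -0.001, -0.0]
contact_force: [-0.8, -0.6, 0.5]
finger_gap: 0.0879
grip_force: 0.0
(412, 154) 209 [412 148   7  12  63] [414.3 153.4]
[ 0.5193 -0.0791  0.13  ] [-0.0007 -0.0069]
(447, 165) 219 [441 158  14  14 142] [447.6 164.4]
[ 0.4963 -0.1436  0.126 ] [-0.0016 -0.0007]
```

View pics/c5.png

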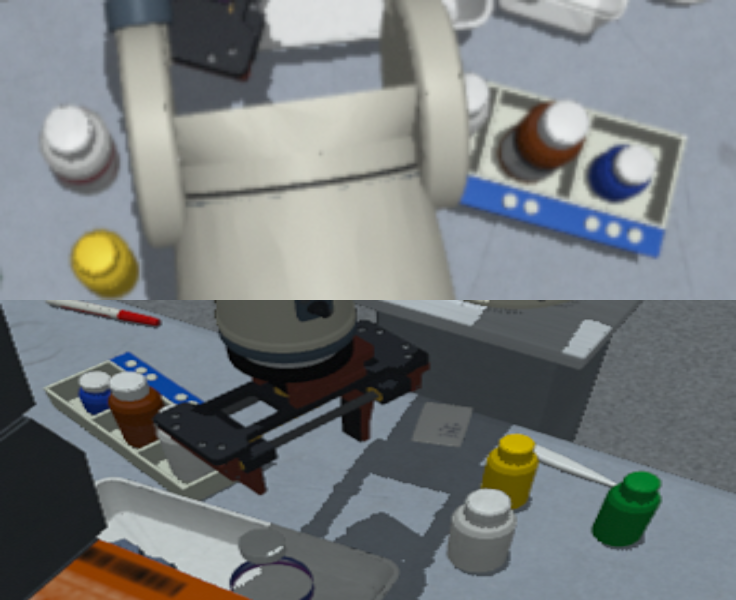

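The iodine stands upright in the two-dot pocket, 2 mm off centre: cap at top crop (562,122), side crop (130,385). The arm half hides the saline cap at (475,100), but its visible right edge has not moved by more than about a pixel. The oxy still stands at (70,130), and the arm is clear.

```bash
python3 -m inch '[[0,0,0,0,0.0878],[0,0,0,0,0.0878],[0,0,0,0,0.0878],[0,0,0,0,0.0878]]'; python3 -c "from rig import *;print(sign_off())"
```

```text
time_s: 16.67
eef_pos: [0.5723, 0.0941, 0.4004]
orientation: [0.806, 0.592, 0.0, 0.0]
contact_force: [-0.5, 0.5, 0.6]
finger_gap: 0.0878
grip_force: 0.0
the job is handed in; nothing more can be done
None
```

I handed the job in at about 17 s; no verdict came back. In the pictures the saline bottle stands in the one-dot pocket and the iodine in the two-dot pocket, each about 2 mm off centre, and the red-banded bottle still stands where it was.

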